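# Shelve the canisters in a snug row

### The job

Put the three square porcelain canisters on the low metal shelf as one neat row in order of height: the tallest against the fixed end plate, then the middle one, then the lowest, all upright, squared up, with their backs against the rear rail and no gaps between them. Then push the sliding stop with the porcelain knob along until it is up against the lowest canister and the whole row is snug. Handle the porcelain gently and leave the sauce boat, eye bath and ruler where they are.

Things in the scene. Friction and masses are not known exactly. Their poses are not given: they have to be found in the camera images.
- shelf: low fixed aluminium shelf, open in front; origin under its centre on the counter, x to its rear, y to the robot's left. Deck x -50..50, y -165..171 mm, top 40 mm up. Rear rail: front face x = 40 mm, 6 mm thick, 20 mm above the deck. Fixed end plate at +y: inner face y = 165 mm, 6 mm thick, 60 mm above the deck. Sliding stop at the -y end.
- corner (a point): point on the deck's top surface where the rear rail's front face meets the end plate's inner face; axes as the shelf's. The row starts here and runs to -y.
- slide (a joint): sliding stop: dark steel block 66 mm (shelf x -29..37 mm) x 50 mm along the shelf x 55 mm high, slides on the deck with light friction; value in m, 0 at the -y end (centre at shelf y = -125 mm), up to 0.12 towards the end plate. Starts at 0 to 0.045; its face meets a closed row of three at 0.085.
- slide_face (a point): bottom centre of the stop's face that looks to the end plate (+y), 1 mm or less above the deck; axes as the shelf's
- slide_knob (a point): centre of the glazed porcelain knob on top of the stop, 77 mm above the deck, 25 mm behind the face; knob 24 mm across, grip zone 68 to 85 mm and top 90 mm above the deck
- jar_tall: plain white porcelain canister, 60 x 60 mm square body 115 mm tall (edges rounded 4 mm) with a round cork lid 44 mm across and 8 mm thick on top (123 mm in all), closed and about 0.2 to 0.5 kg; origin at the centre of its underside, z up, x and y square to its sides. The tallest of three alike but for height.
- jar_mid: plain white porcelain canister, 60 x 60 mm square body 95 mm tall (edges rounded 4 mm) with a round cork lid 44 mm across and 8 mm thick on top (103 mm in all), closed and about 0.2 to 0.5 kg; origin at the centre of its underside, z up, x and y square to its sides. The middle of three alike but for height.
- jar_low: plain white porcelain canister, 60 x 60 mm square body 75 mm tall (edges rounded 4 mm) with a round cork lid 44 mm across and 8 mm thick on top (83 mm in all), closed and about 0.2 to 0.5 kg; origin at the centre of its underside, z up, x and y square to its sides. The lowest of three alike but for height.
- sauce_boat: stained white sauce boat, bystander, about 170 mm long (spout to +x, handle to -x), 80 mm high; origin at the centre of its foot
- eye_bath: small glass eye bath on a foot, bystander, 46 mm across and 60 mm high; origin under its foot
- ruler: brass ruler lying flat, bystander, 200 mm (its x) x 28 x 4 mm; origin at the centre of its underside
There are look-alikes about, which are no part of the job. What is shaped like the jar_mid but red is not meant.

How it is judged:
By the outcome, as a careful person would: the job done as asked, in the order asked, and still so for the second after the job is handed in, with the robot touching nothing.
It also fails if it takes over 72 s, if anything falls off the work surface, if the arm or the gripper's body presses on something with over 40 N, if the wrist force passes 120 N, or if a joint passes its speed limit or range.

### The arm

A 6-joint arm with a two-finger parallel gripper is mounted at the origin on the work surface. World frame = base frame: x ahead of the robot, y to its left, z up, the work surface at z = 0. Lengths are in m, angles in rad, forces in N, time in s.
With the tool pointing down it reaches from about 0.375 to 0.9 m from the base axis. Payload 3.1 kg.
Tool frame: the origin (TCP) lies at the centre of the arm's flange, where the gripper is bolted on; the fingertips stand 173 mm ahead of it and the grasp point (between the pads) lies 155 mm ahead of it; z points along the fingers, y is the direction in which the jaws open and shut (so a half turn about z gives the same grasp; the last joint's range is limited). The gripper opens to 85 mm and grips with 20 to 120 N. Pads are 22 mm wide; open, the fingers measure 114 mm over their backs; the gripper's body (76 mm by 85 mm) begins 54 mm behind the grasp point. The pads swing forward as they close: fully open they stand 13 mm farther back than shut.
Start: joints at [1.022, 0.527, 1.433, -0, 1.181, -0.178], TCP at [0.226, 0.583, 0.405] pointing down, gripper open.
Joint ranges: [-3.08, 3.08], [-0.75, 2.2], [0.22, 2.44], [-1.43, 4.57], [0, 2.65], [-2.85, 2.85]. Speed limits (rad/s): [2.79, 2.79, 3.14, 3.14, 3.14, 3.14].

### API

Orientations are given as a rotation vector (axis times angle).
In Python, from rig import ctrl, grab_frame, camera_params, workorder gives the robot as it stands. The module is installed in compiled form; this text tells all that it offers.
- The arm moves only by the tool step_arm, never from a script. Its argument "deltas" is one flat list of numbers, 7 for each row, row after row: the shift along the world's x, y, z in mm, then the turn, a rotation vector about the world's x, y, z in rad, then the finger opening in mm, from 0 to 85.4. A call has 1 to 5 rows; each row is the pose to reach, as a shift and turn from the pose measured when the call began; what a row does not reach only later rows make up. A row lasts 1/12 s, in which the tool goes at most 41.7 mm and 7.16 degrees, less where a joint would pass 70% of its speed; a pose out of reach is approached as far as the arm can. A call with a gripper value outside its range is refused whole. The fingers move at their own pace and stop on an object; "newtons" is the grip in N (left out, the last holds). Time passes only in rows, so rows that repeat a pose let the fingers close. It gives the time, the measured TCP pose, the force and the opening at its end, in the units of the state.
- ctrl.get_state(): the state, without advancing time (a new reading comes with each control period).
- grab_frame(name): name is "scene" or "top"; returns the picture (480x640x3 uint8, blue, green, red); there is no depth.
- camera_params(name): a dict with "intrinsics" (3x3 intrinsics, pixels), "rvec" (rotation vector, rad) and "tvec" (3), from world to camera coordinates, as OpenCV has them. Camera axes: x right, y down, z forward; pixel columns grow to the right and rows downward; lengths in m; the calibration is good to about 2 mm. A picture is of the moment at which its call begins. camera_params takes no time and is no camera call.
- workorder.close_job(): hands the job in, once; it reports no verdict.
The state is a dict: "time": time; "joint_pos": joint angles; "qvel": joint speeds; "effort": joint torques, N m; "position": TCP position; "tcp_rot": TCP orientation; "contact_force": force on the tool from outside, world axes, zero at the start; "wrist_torque": the same for the moment, N m; "gripper_width": opening from 0.0 (shut) to 1.0 (fully open).
Only numpy, scipy, OpenCV 4.12 (cv2) and the standard library are available. Lean on these libraries where they do the work, as an engineer would, in place of code of your own. Each camera call takes 0.05 s, during which the arm holds its last target. There are 200 camera calls.

## Working session

There is one attempt and no reset: what is moved stays moved. The work goes in short steps, Python scripts to look and compute and a tool call to move; the robot and the scene stay as the last step left them, time stands still between calls to the robot, and variables do not carry over. Pictures are saved under pics/ and viewed, about 8 in all and at most 12, crops included, and the job is handed in when it is done.

Besides the shell and the picture viewer there is one more tool, called after "Request:" in YAML: its name, and indented under it one key for each argument. step_arm: Moves the arm, as the interface text tells. Its arguments: {"type":"object","properties":{"deltas":{"type":"array"},"newtons":{"type":"number"}},"required":["deltas"]}

```bash
mkdir -p pics; python3 - <<'E'
from rig import *
import cv2
for n in("scene","top"):
    cv2.imwrite(f"pics/{n}0.png",grab_frame(n)); p=camera_params(n); print(n,p)
print(ctrl.get_state())
E
```

```text
scene {'intrinsics': array([[478.58248908,   0.        , 312.24963933],
       [  0.        , 478.58248908, 241.94440748],
       [  0.        ,   0.        ,   1.        ]]), 'rvec': array([ 1.06272929,  2.35753095, -1.05430166]), 'tvec': array([ 0.44214255, -0.19098379,  1.38948336])}
top {'intrinsics': array([[479.64466164,   0.        , 321.02014956],
       [  0.        , 479.64466164, 235.87719892],
       [  0.        ,   0.        ,   1.        ]]), 'rvec': array([ 2.14715843, -2.09284144,  0.20171471]), 'tvec': array([-0.07204795,  0.60475922,  0.95620466])}
{'time': 0.1, 'joint_pos': array([ 1.02150750e+00,  5.28374635e-01,  1.43378344e+00,  1.71900330e-05,
        1.18140776e+00, -1.78505857e-01]), 'qvel': array([ 5.02524874e-04, -8.86914255e-04, -2.54577052e-03, -1.66572109e-04,
       -5.76995153e-04,  5.46879731e-05]), 'effort': array([ 5.98053539e-04, -4.43305600e+01, -1.78587896e+01, -2.14463271e-04,
        3.84818064e-03, -9.68753909e-06]), 'position': array([0.2262739 , 0.58226634, 0.40382731]), 'tcp_rot': array([-5.78971588e-01, -3.08705078e+00,  2.88695606e-03]), 'contact_force': array([-0.23928602, -0.6886579 , -0.91941909]), 'wrist_torque': array([-0.0108712 , -0.01044834, -0.02146397]), 'gripper_width': 1.0001307561527468}
```

View pics/scene0.png

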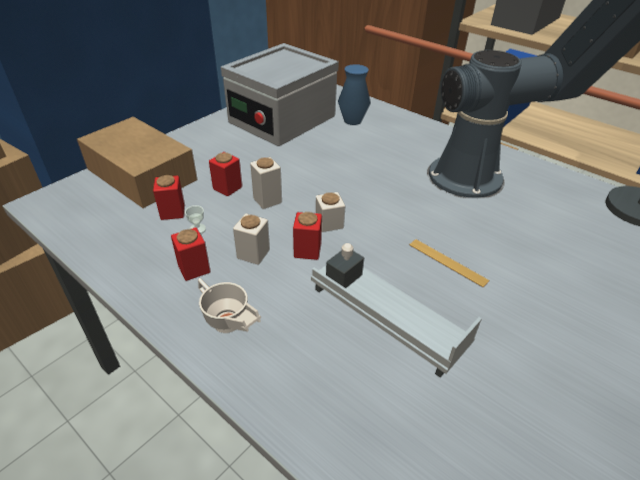

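View pics/top0.png

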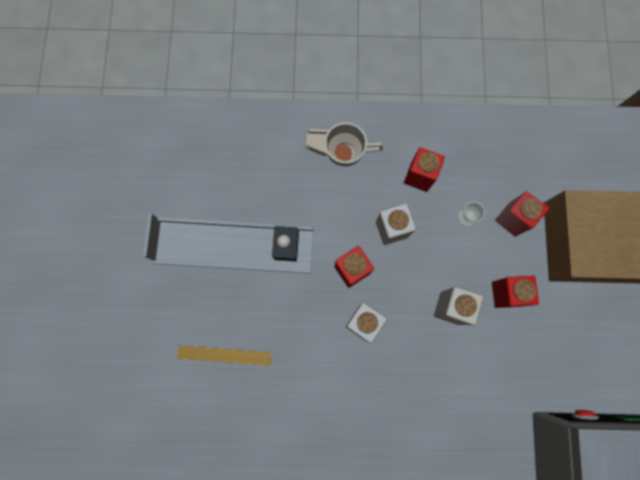

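Candidates, by top-view pixels: white canisters at (398,222), (367,322) and (465,305). The red ones at (426,168), (528,212), (520,290) and (355,265) are look-alikes. In the scene view the white ones are at (266,182), which looks tallest, (252,240), middle, and (330,212), lowest. I'll confirm this in crops.

```bash
python3 - <<'E'
import cv2,numpy as np
t=cv2.imread("pics/top0.png"); s=cv2.imread("pics/scene0.png")
def crop(im,x,y,w,h,k,n):
    c=cv2.resize(im[y:y+h,x:x+w],None,fx=k,fy=k,interpolation=cv2.INTER_CUBIC)
    for i in range(0,w,20): cv2.putText(c,str(x+i),(i*k,10),0,.35,(0,255,255),1); cv2.line(c,(i*k,12),(i*k,18),(0,255,255),1)
    for i in range(0,h,20): cv2.putText(c,str(y+i),(0,i*k+4),0,.35,(0,255,255),1)
    cv2.imwrite(n,c)
crop(t,340,200,150,145,4,"pics/c1.png")
a=cv2.resize(t[205:280,140:330],None,fx=4,fy=4,interpolation=cv2.INTER_CUBIC)
b=cv2.resize(s[150:270,230:420],None,fx=4,fy=4,interpolation=cv2.INTER_CUBIC)[:298]
crop(t,140,205,190,75,4,"pics/c2a.png");crop(s,215,150,190,125,2*2,"pics/c2b.png")
x=cv2.imread("pics/c2a.png");y=cv2.imread("pics/c2b.png");z=np.vstack([x,y])
cv2.imwrite("pics/c2.png",cv2.resize(z,None,fx=.745,fy=.745,interpolation=cv2.INTER_AREA) if z.shape[0]>600 else z); print(z.shape)
E
```

```text
(800, 760, 3)
```

View pics/c1.png

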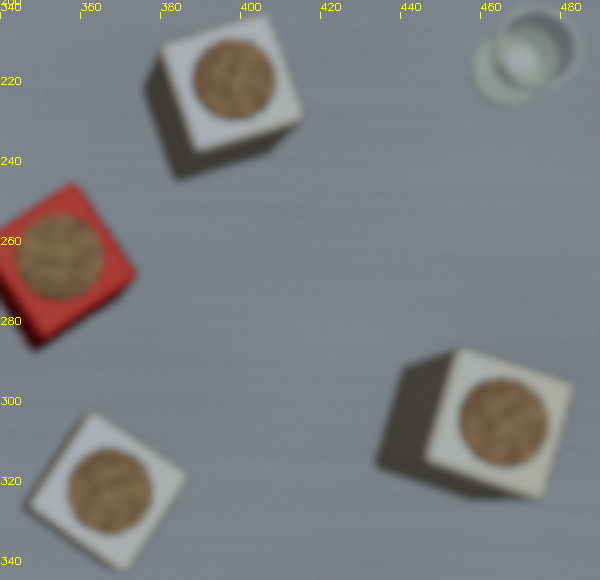

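View pics/c2.png

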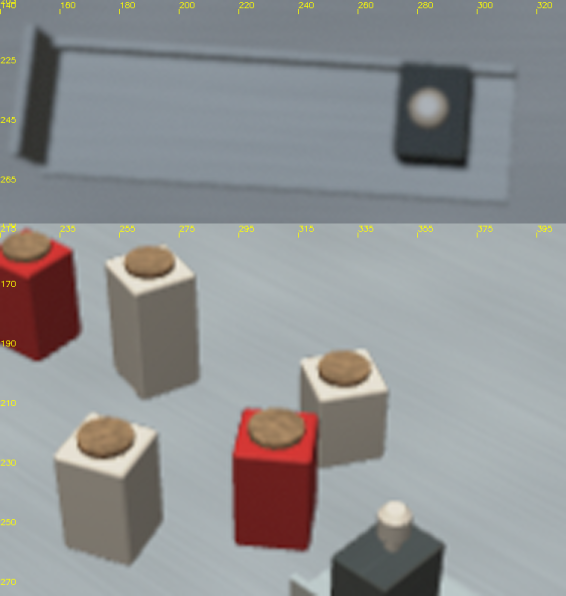

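Tall is top (465,305), mid (398,222) and low (367,322). The scene crop agrees on the heights and shows all three as plain white. Now I'll fit the poses.

```bash
cat > h.py <<'E'
import numpy as np,cv2
from scipy.optimize import least_squares
from scipy.spatial.transform import Rotation as R
from rig import *
P={n:camera_params(n) for n in("scene","top")}
def proj(n,X):
    p=P[n]; return cv2.projectPoints(np.float64(X).reshape(-1,1,3),p["rvec"],p["tvec"],p["intrinsics"],None)[0].reshape(-1,2)
def back(n,uv,z):
    p=P[n]; Rm=cv2.Rodrigues(p["rvec"])[0]; c=-Rm.T@p["tvec"]
    d=Rm.T@np.linalg.inv(p["intrinsics"])@np.array([*uv,1.]); return c+d*(z-c[2])/d[2]
def W(q,X):
    c,s=np.cos(q[2]),np.sin(q[2]); X=np.float64(X); return np.c_[q[0]+c*X[:,0]-s*X[:,1],q[1]+s*X[:,0]+c*X[:,1],X[:,2]]
def st():
    s=ctrl.get_state(); Rm=R.from_rotvec(s["tcp_rot"]).as_matrix()
    print("t %.2f"%s["time"],"pos",(s["position"]*1000).round(1),"zax",Rm[:,2].round(3),"jaw yaw %.2f"%np.degrees(np.arctan2(Rm[1,1],Rm[0,1])),"F",s["contact_force"].round(1),"w %.3f"%s["gripper_width"],"j",s["joint_pos"].round(2)); return s
E
python3 - <<'E'
from h import *
T={"tall":(.115,[(459,347),(573,385),(542,498),(424,460)],(504,422),(150/.745/4,0)),
"mid":(.095,[(160,45),(266,14),(303,118),(197,152)],(234,79),0),
"low":(.075,[(91,411),(187,478),(122,572),(24,504)],(110,491),0)}
SL={"tall":(149,262),"mid":(106,437),"low":(345,368)}  # scene crop lids (scaled)
for k,(h,c,l,_) in T.items():
    w=[back("top",(340+u/4,200+v/4),h) for u,v in c]; m=np.mean(w,0)
    e=[np.arctan2(*(w[(i+1)%4]-w[i])[[1,0]]) for i in range(4)]; L=[np.linalg.norm(w[(i+1)%4]-w[i]) for i in range(4)]
    yaw=np.degrees(np.angle(np.mean(np.exp(4j*np.array(e))))/4)
    lt=back("top",(340+l[0]/4,200+l[1]/4),h+.008)
    u,v=SL[k]; ls=back("scene",(215+u/2.98,150+(v-223.5)/2.98),h+.008)
    print(k,(m*1e3).round(1),"yaw",yaw.round(1),"L",(np.array(L)*1e3).round(1),"lidtop",(lt*1e3).round(1),"lidscene",(ls*1e3).round(1))
S=[(-.05,.165,.04,45,170),(-.05,-.165,.04,508,202),(.046,-.165,.06,516,73),(-.05,.165,.1,20,155),(.05,.165,.1,37,26)]
S=np.array(S); uv=S[:,3:]/2.98+[140,205]
f=lambda q:(proj("top",W(q,S[:,:3]))-uv).ravel()
r=least_squares(f,[.6,.3,0.]); print("shelf",r.x,np.degrees(r.x[2]),r.fun.round(1))
sc=np.array([(-.05,.171,.1),(.05,.171,.1),(-.05,-.165,.04),(.046,-.165,.06),(-.05,.171,.04),(.04,.165,.04)])
print(proj("scene",W(r.x,sc)).round(1).tolist())
k=back("top",(283.6,240.9),.128); q=W([0,0,-r.x[2]],[(k-[*r.x[:2],0])])[0]; print("knob",k,"shelf frame",q)
p=back("scene",(215+395/2.98,150+(510-223.5)/2.98),.128); print("knob scene",p)
s=cv2.imread("pics/scene0.png"); cv2.imwrite("pics/c3.png",cv2.resize(s[230:380,300:490],None,fx=4,fy=4,interpolation=cv2.INTER_CUBIC))
st()
E
```

```text
tall [ 465.  -339.2  115. ] yaw -17.4 L [57.6 57.1 58.8 58. ] lidtop [ 464.7 -339.   123. ] lidscene [ 470.7 -335.3  123. ]
mid [ 635.4 -213.3   95. ] yaw 18.8 L [57.5 57.4 57.4 58.7] lidtop [ 635.1 -213.3  103. ] lidscene [ 640.  -210.4  103. ]
low [ 427.9 -152.5   75. ] yaw -34.1 L [58.2 57.1 58.8 57.6] lidtop [ 427.7 -153.7   83. ] lidscene [ 433.  -149.9   83. ]
shelf [ 0.58426201  0.12662322 -0.04646334] -2.6621532401587427 [ 0.7  1.  -0.2  1.4  0.4 -1.5 -1.   2.   0.2 -3. ]
[[483.7, 316.2], [454.4, 348.9], [342.6, 252.3], [313.3, 267.3], [475.9, 336.5], [447.6, 363.6]]
knob [0.58093951 0.01631476 0.128     ] shelf frame [ 0.00180454 -0.11034374  0.128     ]
knob scene [0.58320095 0.01603388 0.128     ]
t 0.10 pos [226.3 582.3 403.8] zax [-0.001 -0.002 -1.   ] jaw yaw 68.76 F [-0.2 -0.7 -0.9] w 1.000 j [ 1.02  0.53  1.43  0.    1.18 -0.18]
```

View pics/c3.png

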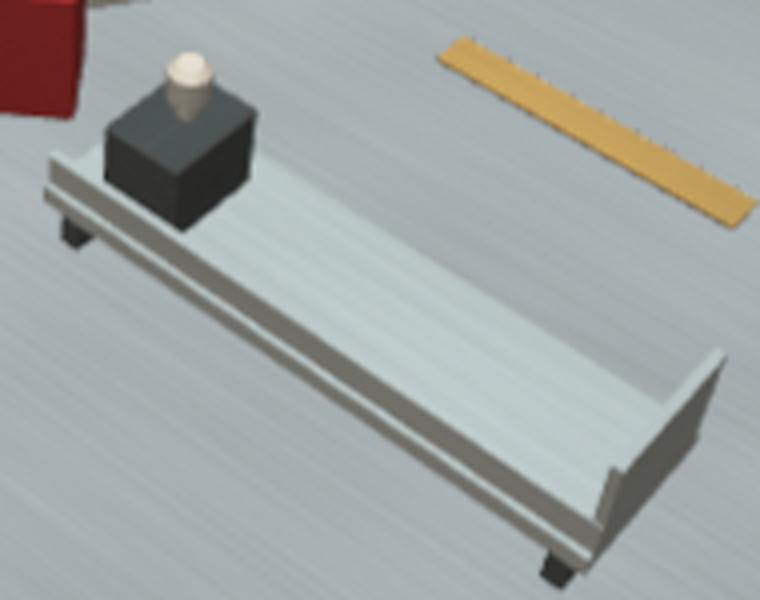

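```bash
python3 - <<'E'
from h import *
A=np.array([(-.05,.165,.04,45,170),(-.05,-.165,.04,508,202),(.046,-.165,.06,516,73),(-.05,.165,.1,20,155),(.04,.165,.1,37,26)]); A[:,3:]=A[:,3:]/2.98+[140,205]
B=np.array([(-.05,.171,.1,725,352),(.04,.171,.1,613,470),(.046,-.165,.06,52,152),(.05,.171,.04,587,566),(.05,-.165,.04,45,190)]); B[:,3:]=B[:,3:]/4+[300,230]
ft=lambda q:(proj("top",W(q,A[:,:3]))-A[:,3:]).ravel()
fs=lambda q:(proj("scene",W(q,B[:,:3]))-B[:,3:]).ravel()
for f in(ft,fs,lambda q:np.r_[ft(q),fs(q)]):
    r=least_squares(f,[.6,.12,0.],loss="soft_l1"); print(r.x.round(4),np.degrees(r.x[2]).round(2),f(r.x).round(1))
q=r.x
print("slots tall,mid,low centres",(W(q,[(.01,.135,.04),(.01,.075,.04),(.01,.015,.04)])*1e3).round(1))
for k in(back("top",(283.6,240.9),.128),):print("knob shelf",W([0,0,-q[2]],[k-[*q[:2],0]]))
E
```

```text
[ 0.5862  0.1265 -0.0548] -3.14 [ 0.7 -0.5 -0.3  1.1  0.6 -1.7 -1.   0.4 -0.1  0.2]
[ 0.5892  0.1268 -0.0558] -3.2 [ 1.1  0.4  2.3  0.2 -0.8  0.1 -1.3 -0.2 -0.5 -1.8]
[ 0.5876  0.1268 -0.0534] -3.06 [ 0.7 -1.1 -0.4  0.3  0.5 -2.5 -1.  -0.3 -0.2 -0.4  1.5 -0.2  2.9 -0.5
 -0.4 -0.2 -0.7 -0.9 -0.1 -2.1]
slots tall,mid,low centres [[604.8 261.   40. ]
 [601.6 201.1  40. ]
 [598.4 141.2  40. ]]
knob shelf [[-0.00080287 -0.11065652  0.128     ]]
```

Request:
step_arm:
  deltas: [20,-35,0,0,0,-0.1,85,40,-70,0,0,0,-0.2,85,60,-105,0,0,0,-0.3,85,80,-140,0,0,0,-0.4,85,95,-165,0,0,0,-0.5,85]

```text
time: 0.52
position: [0.3219, 0.4147, 0.4034]
tcp_rot: [-1.332, -2.844, 0.006]
contact_force: [-0.6, -0.3, -0.0]
gripper_width: 0.995
```

Request:
step_arm:
  deltas: [20,-35,0,0,0,-0.1,85,40,-70,0,0,0,-0.2,85,60,-105,0,0,0,-0.3,85,80,-140,0,0,0,-0.4,85,95,-165,0,0,0,-0.5,85]

```text
time: 0.93
position: [0.4178, 0.2471, 0.4032]
tcp_rot: [-2.002, -2.419, 0.006]
contact_force: [-1.0, 0.2, -0.0]
gripper_width: 0.997
```

Request:
step_arm:
  deltas: [10,-40,0,0,0,-0.1,85,20,-80,0,0,0,-0.2,85,25,-120,0,0,0,-0.3,85,25,-160,0,0,0,-0.4,85,25,-200,0,0,0,-0.4,85]

```text
time: 1.35
position: [0.4427, 0.0452, 0.403]
tcp_rot: [-2.445, -1.968, 0.006]
contact_force: [0.6, -0.5, 0.3]
gripper_width: 0.995
```

Request:
step_arm:
  deltas: [0,-40,0,0,0,0,85,0,-80,0,0,0,0,85,0,-120,0,0,0,0,85,0,-160,0,0,0,0,85,0,-190,0,0,0,0,85]

```text
time: 1.77
position: [0.4424, -0.1479, 0.4029]
tcp_rot: [-2.448, -1.967, 0.007]
contact_force: [-0.1, 0.0, 0.2]
gripper_width: 0.994
```

```bash
python3 -c "
from h import *
st()"
```

```text
t 1.77 pos [ 442.4 -147.9  402.9] zax [-0.004 -0.001 -1.   ] jaw yaw -12.44 F [-0.1  0.   0.2] w 0.994 j [-0.56  0.32  1.82 -0.    1.01 -0.34]
```

Request:
step_arm:
  deltas: [8,-40,0,0,0,-0.087,85,16,-80,0,0,0,-0.087,85,24,-120,0,0,0,-0.087,85,24,-160,0,0,0,-0.087,85,24,-191,0,0,0,-0.087,85]

```text
time: 2.18
position: [0.4664, -0.3421, 0.4026]
tcp_rot: [-2.533, -1.857, 0.007]
contact_force: [0.8, 0.0, 0.6]
gripper_width: 0.994
```

Request:
step_arm:
  deltas: [0,0,-35,0,0,0,85,0,0,-70,0,0,0,85,0,0,-100,0,0,0,85,0,0,-110,0,0,0,85,0,0,-110,0,0,0,85]

```text
time: 2.6
position: [0.4655, -0.3414, 0.2895]
tcp_rot: [-2.527, -1.853, 0.008]
contact_force: [0.0, -0.6, -0.2]
gripper_width: 0.992
```

```bash
python3 -c "
from h import *
st()
t=grab_frame('top'); s=grab_frame('scene')
a=cv2.resize(t[230:380,380:530],None,fx=2.6,fy=2.6,interpolation=2);b=cv2.resize(s[80:230,190:340],None,fx=2.6,fy=2.6,interpolation=2)
cv2.imwrite('pics/g1.png',np.hstack([a,b]))"
```

```text
t 2.60 pos [ 465.5 -341.4  289.5] zax [-0.009  0.004 -1.   ] jaw yaw -17.50 F [ 0.  -0.6 -0.2] w 0.992 j [-0.83  0.62  1.65 -0.01  0.88 -0.52]
```

View pics/g1.png

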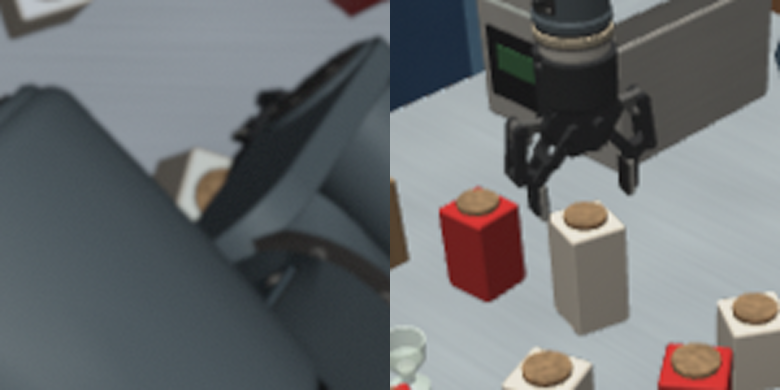

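The scene crop shows the fingers straddling the tall jar: fingertip midpoint about (582,195), lid at (585,213). Descend and grip.

Request:
step_arm:
  deltas: [0,1,-20,-0.004,-0.009,0,85,0,1,-40,-0.004,-0.009,0,85,0,1,-54,-0.004,-0.009,0,85,0,1,-54,-0.004,-0.009,0,85,0,1,-54,-0.004,-0.009,0,85]

```text
time: 3.12
position: [0.4674, -0.3416, 0.2407]
tcp_rot: [2.524, 1.853, 0.001]
contact_force: [0.3, -0.5, 0.8]
gripper_width: 0.997
```

Request:
step_arm:
  deltas: [0,0,0,0,0,0,72,0,0,0,0,0,0,66,0,0,0,0,0,0,62,0,0,0,0,0,0,58,0,0,0,0,0,0,55]
  newtons: 40

```text
time: 3.53
position: [0.4668, -0.3415, 0.2422]
tcp_rot: [2.524, 1.854, -0.0]
contact_force: [-4.7, 0.2, 7.3]
gripper_width: 0.701
```

```bash
python3 -c "
from h import *
st()"
```

```text
t 3.53 pos [ 466.8 -341.5  242.2] zax [ 0.006 -0.008 -1.   ] jaw yaw -17.41 F [-4.7  0.2  7.3] w 0.701 j [-0.82  0.69  1.68 -0.    0.76 -0.52]
```

Request:
step_arm:
  deltas: [0,0,0,0,0,0,55,0,0,10,0,0,0,55,0,0,30,0,0,0,55,0,0,60,0,0,0,55,0,0,80,0,0,0,55]

```text
time: 3.95
position: [0.4671, -0.3416, 0.3241]
tcp_rot: [2.523, 1.853, 0.001]
contact_force: [0.7, -0.8, -3.4]
gripper_width: 0.7
```

Request:
step_arm:
  deltas: [0,0,30,0,0,0,55,0,0,60,0,0,0,55,0,0,80,0,0,0,55,0,0,80,0,0,0,55,0,0,80,0,0,0,55]

```text
time: 4.37
position: [0.4672, -0.3414, 0.4051]
tcp_rot: [2.52, 1.851, 0.001]
contact_force: [-0.6, 0.0, -3.5]
gripper_width: 0.694
```

```bash
python3 -c "
from h import *
st()"
```

```text
t 4.37 pos [ 467.2 -341.4  405.1] zax [ 0.009 -0.011 -1.   ] jaw yaw -17.40 F [-0.6  0.  -3.5] w 0.694 j [-0.82  0.46  1.56 -0.    1.11 -0.52]
```

Request:
step_arm:
  deltas: [6,30,0,0,0,0.04,55,14,68,0,0,0,0.08,55,23,108,0,0,0,0.12,55,32,148,0,0,0,0.16,55,40,188,0,0,0,0.2,55]

```text
time: 4.78
position: [0.5065, -0.1514, 0.4025]
tcp_rot: [2.326, 2.098, 0.001]
contact_force: [0.5, 0.7, -4.8]
gripper_width: 0.7
```

Request:
step_arm:
  deltas: [9,40,0,0,0,0.03,55,18,80,0,0,0,0.05,55,27,120,0,0,0,0.05,55,36,160,0,0,0,0.05,55,43,195,0,0,0,0.05,55]

```text
time: 5.2
position: [0.5489, 0.0462, 0.3998]
tcp_rot: [2.275, 2.159, -0.002]
contact_force: [1.4, -0.9, -4.6]
gripper_width: 0.701
```

Request:
step_arm:
  deltas: [9,40,0,0,0,0,55,18,80,0,0,0,0,55,27,115,0,0,0,0,55,34,145,0,0,0,0,55,40,170,0,0,0,0,55]

```text
time: 5.62
position: [0.5882, 0.2189, 0.3965]
tcp_rot: [2.276, 2.164, -0.009]
contact_force: [-0.7, -0.9, -5.2]
gripper_width: 0.695
```

```bash
python3 -c "
from h import *
st()"
```

```text
t 5.62 pos [588.2 218.9 396.5] zax [-0.003 -0.005 -1.   ] jaw yaw -2.90 F [-0.7 -0.9 -5.2] w 0.695 j [ 0.18  0.54  1.43 -0.    1.17  0.23]
```

Request:
step_arm:
  deltas: [9,34,0,0,0,0,55,9,34,-20,0,0,0,55,9,34,-50,0,0,0,55,9,34,-80,0,0,0,55,9,34,-95,0,0,0,55]

```text
time: 6.03
position: [0.5945, 0.2528, 0.2946]
tcp_rot: [-2.272, -2.162, 0.025]
contact_force: [-2.5, -0.6, -3.6]
gripper_width: 0.7
```

Request:
step_arm:
  deltas: [0,0,0,0,0,0,55,0,0,0,0,0,0,55]

```text
time: 6.2
position: [0.5925, 0.2525, 0.29]
tcp_rot: [-2.268, -2.158, 0.039]
contact_force: [-0.5, 0.3, -3.6]
gripper_width: 0.699
```

```bash
python3 -c "
from h import *
st()
t=grab_frame('top'); s=grab_frame('scene')
a=cv2.resize(t[190:290,130:330],None,fx=3.8,fy=2.9,interpolation=2);b=cv2.resize(s[250:390,300:500],None,fx=3.8,fy=2.1,interpolation=2)
cv2.imwrite('pics/g2.png',cv2.resize(s[220:390,290:500],None,fx=3.5,fy=3.5,interpolation=2))
cv2.imwrite('pics/g2t.png',t)"
```

```text
t 6.20 pos [592.5 252.5 290. ] zax [-0.025 -0.01  -1.   ] jaw yaw -2.86 F [-0.5  0.3 -3.6] w 0.699 j [ 0.23  0.69  1.47 -0.    1.01  0.28]
```

View pics/g2.png

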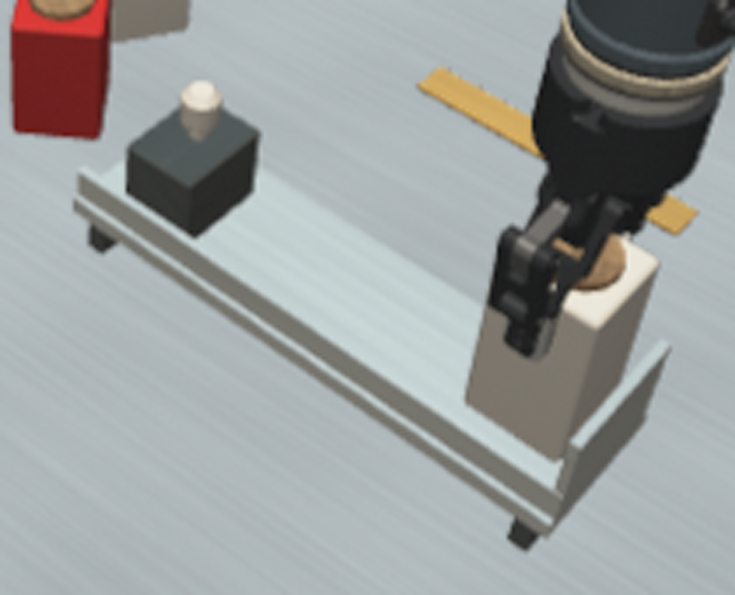

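Request:
step_arm:
  deltas: [2,0,3,0.004,-0.018,0,55,3,0,3,0.008,-0.035,0,55,3,0,3,0.008,-0.035,0,55,3,0,3,0.008,-0.035,0,55]

```text
time: 6.63
position: [0.5978, 0.2528, 0.2982]
tcp_rot: [2.266, 2.155, 0.026]
contact_force: [0.8, 0.7, -4.8]
gripper_width: 0.702
```

```bash
python3 -c "
from h import *
st()"
```

```text
t 6.63 pos [597.8 252.8 298.2] zax [ 0.022  0.001 -1.   ] jaw yaw -2.87 F [ 0.8  0.7 -4.8] w 0.702 j [ 0.23  0.68  1.47 -0.    0.97  0.28]
```

Request:
step_arm:
  deltas: [0,0,0,0,0,0,55,0,0,0,0,0,0,55,0,0,0,0,0,0,55]

```text
time: 6.88
position: [0.5979, 0.2528, 0.2986]
tcp_rot: [2.266, 2.155, 0.027]
contact_force: [-0.5, 0.6, -4.2]
gripper_width: 0.694
```

```bash
python3 -c "
from h import *
st()"
```

```text
t 6.88 pos [597.9 252.8 298.6] zax [ 0.023  0.001 -1.   ] jaw yaw -2.88 F [-0.5  0.6 -4.2] w 0.694 j [ 0.23  0.68  1.46 -0.    0.97  0.28]
```

Request:
step_arm:
  deltas: [0,0,-5,-0.003,0.008,0,55,0,0,-9,-0.006,0.014,0,55,0,0,-12,-0.006,0.015,0,55,0,0,-12,-0.006,0.015,0,55,0,0,-12,-0.006,0.015,0,55]

```text
time: 7.3
position: [0.5978, 0.2528, 0.2859]
tcp_rot: [2.271, 2.159, 0.002]
contact_force: [0.6, -0.1, -3.1]
gripper_width: 0.699
```

```bash
python3 -c "
from h import *
st()"
```

```text
t 7.30 pos [597.8 252.8 285.9] zax [ 0.006 -0.005 -1.   ] jaw yaw -2.87 F [ 0.6 -0.1 -3.1] w 0.699 j [ 0.23  0.7   1.47 -0.01  0.97  0.28]
```

Request:
step_arm:
  deltas: [0,0,-1,0,0,0,55,0,0,-2,0,0,0,55,0,0,-3,0,0,0,55,0,0,-3,0,0,0,55]

```text
time: 7.63
position: [0.5977, 0.2527, 0.2827]
tcp_rot: [2.271, 2.16, 0.002]
contact_force: [-0.0, 0.3, -4.1]
gripper_width: 0.701
```

Request:
step_arm:
  deltas: [0,0,-1,0,0,0,55,0,0,-1,0,0,0,55]

```text
time: 7.8
position: [0.5977, 0.2529, 0.2825]
tcp_rot: [2.27, 2.159, 0.002]
contact_force: [-1.7, 0.8, 0.0]
gripper_width: 0.696
```

Request:
step_arm:
  deltas: [1,0,0,0,0,0,55,2,0,0,0,0,0,55,3,0,0,0,0,0,55,4,0,0,0,0,0,55]

```text
time: 8.13
position: [0.6012, 0.2529, 0.2825]
tcp_rot: [2.272, 2.16, -0.001]
contact_force: [-3.2, 0.7, 0.1]
gripper_width: 0.697
```

Request:
step_arm:
  deltas: [1,0,0,0,0,0,55,2,0,0,0,0,0,55,3,0,0,0,0,0,55]

```text
time: 8.38
position: [0.6035, 0.253, 0.2826]
tcp_rot: [2.273, 2.162, -0.005]
contact_force: [-6.4, 0.3, 3.6]
gripper_width: 0.694
```

Request:
step_arm:
  deltas: [0,1,0,0,0,0,55,0,2,0,0,0,0,55,0,3,0,0,0,0,55,0,4,0,0,0,0,55]

```text
time: 8.72
position: [0.6036, 0.2563, 0.2825]
tcp_rot: [2.272, 2.161, -0.007]
contact_force: [-2.9, -3.7, 0.2]
gripper_width: 0.699
```

Request:
step_arm:
  deltas: [1,1,0,0,0,0,55,1,2,0,0,0,0,55,1,3,0,0,0,0,55]

```text
time: 8.97
position: [0.6042, 0.2586, 0.2826]
tcp_rot: [2.272, 2.162, -0.012]
contact_force: [-3.7, -4.1, 3.6]
gripper_width: 0.699
```

Request:
step_arm:
  deltas: [1,1,0,0,0,0,55,1,2,0,0,0,0,55]

```text
time: 9.13
position: [0.6048, 0.2597, 0.2827]
tcp_rot: [2.271, 2.162, -0.018]
contact_force: [-4.9, -7.8, 3.8]
gripper_width: 0.698
```

```bash
python3 -c "
from h import *
st()"
```

```text
t 9.13 pos [604.8 259.7 282.7] zax [-0.004 -0.012 -1.   ] jaw yaw -2.82 F [-4.9 -7.8  3.8] w 0.698 j [ 0.24  0.72  1.44 -0.01  0.99  0.29]
```

Request:
step_arm:
  deltas: [0,1,0,0,0,0,55,0,2,0,0,0,0,55,0,2,0,0,0,0,55]

```text
time: 9.38
position: [0.6049, 0.2614, 0.2828]
tcp_rot: [2.27, 2.162, -0.019]
contact_force: [-2.4, -5.1, 0.8]
gripper_width: 0.7
```

```bash
python3 -c "
from h import *
st()
s=grab_frame('scene')
cv2.imwrite('pics/g3.png',cv2.resize(s[270:380,390:500],None,fx=5.4,fy=5.4,interpolation=2))"
```

```text
t 9.38 pos [604.9 261.4 282.8] zax [-0.004 -0.013 -1.   ] jaw yaw -2.77 F [-2.4 -5.1  0.8] w 0.700 j [ 0.24  0.72  1.44 -0.01  0.99  0.3 ]
```

View pics/g3.png

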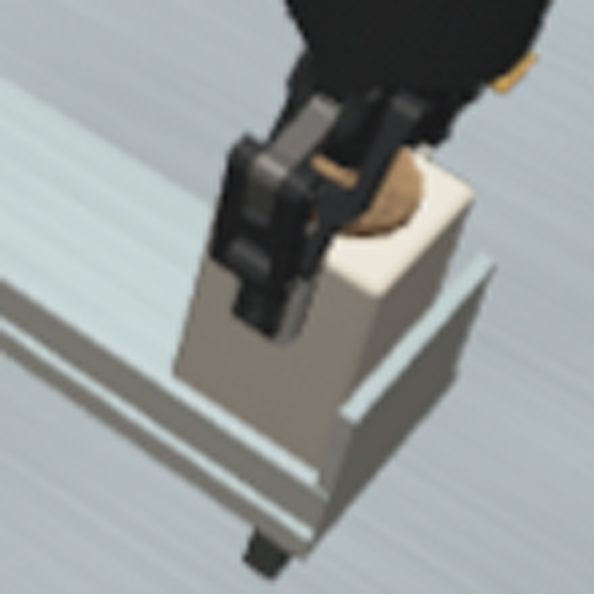

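The tall jar's back is at the rail, but the gap to the plate is not clearly closed. I'll keep easing it to +y.

Request:
step_arm:
  deltas: [0,1,0,0,0,0,55,0,2,0,0,0,0,55,0,2,0,0,0,0,55]

```text
time: 9.68
position: [0.605, 0.2622, 0.2829]
tcp_rot: [2.265, 2.163, -0.024]
contact_force: [-3.2, -8.7, 1.9]
gripper_width: 0.699
```

Request:
step_arm:
  deltas: [0,1,0,0,0,0,55,0,2,0,0,0,0,55,0,2,0,0,0,0,55]

```text
time: 9.93
position: [0.6052, 0.263, 0.2829]
tcp_rot: [2.261, 2.164, -0.028]
contact_force: [-3.1, -8.9, 1.4]
gripper_width: 0.696
```

```bash
python3 -c "
from h import *
st()"
```

```text
t 9.93 pos [605.2 263.  282.9] zax [-0.005 -0.021 -1.   ] jaw yaw -2.52 F [-3.1 -8.9  1.4] w 0.696 j [ 0.24  0.72  1.43 -0.02  1.    0.3 ]
```

Request:
step_arm:
  deltas: [-1,-1,0,0.005,-0.004,0,55,-2,-3,0,0.012,-0.008,0,55,-2,-3,0,0.015,-0.01,0,55,-2,-3,-0.5,0.015,-0.01,0,55]

```text
time: 10.27
position: [0.603, 0.26, 0.2824]
tcp_rot: [2.265, 2.167, -0.001]
contact_force: [-4.2, -2.0, 1.8]
gripper_width: 0.697
```

```bash
python3 -c "
from h import *
st()"
```

```text
t 10.27 pos [603.  260.  282.4] zax [ 0.004 -0.006 -1.   ] jaw yaw -2.53 F [-4.2 -2.   1.8] w 0.697 j [ 0.24  0.71  1.45 -0.01  0.98  0.29]
```

Request:
step_arm:
  deltas: [0,0,0,0,0,0,64,0,0,0,0,0,0,70,0,0,0,0,0,0,76,0,0,0,0,0,0,82,0,0,0,0,0,0,85]

```text
time: 10.68
position: [0.6035, 0.2604, 0.2829]
tcp_rot: [2.264, 2.166, 0.002]
contact_force: [0.1, -0.3, -0.3]
gripper_width: 0.998
```

Request:
step_arm:
  deltas: [0,0,5,0,0,0,85,0,0,20,0,0,0,85,0,0,45,0,0,0,85,0,0,75,0,0,0,85,0,0,105,0,0,0,85]

```text
time: 11.1
position: [0.6033, 0.2604, 0.3888]
tcp_rot: [2.265, 2.167, 0.001]
contact_force: [1.2, 0.5, 0.3]
gripper_width: 0.998
```

```bash
python3 -c "
from h import *
st()"
```

```text
t 11.10 pos [603.3 260.4 388.8] zax [ 0.005 -0.005 -1.   ] jaw yaw -2.53 F [1.2 0.5 0.3] w 0.998 j [ 0.24  0.59  1.36 -0.01  1.19  0.29]
```

Request:
step_arm:
  deltas: [3,-38,0,0,0,0.06,85,6,-78,0,0,0,0.12,85,9,-118,0,0,0,0.18,85,12,-158,0,0,0,0.24,85,14,-198,0,0,0,0.3,85]

```text
time: 11.52
position: [0.6174, 0.0608, 0.3897]
tcp_rot: [1.91, 2.483, 0.004]
contact_force: [0.9, -0.8, -0.2]
gripper_width: 1.001
```

Request:
step_arm:
  deltas: [3,-40,0,0,0,0.04,85,6,-80,0,0,0,0.07,85,9,-120,0,0,0,0.07,85,12,-160,0,0,0,0.07,85,14,-195,0,0,0,0.07,85]

```text
time: 11.93
position: [0.6315, -0.1369, 0.3905]
tcp_rot: [1.822, 2.546, 0.005]
contact_force: [0.9, 0.1, 0.1]
gripper_width: 0.998
```

Request:
step_arm:
  deltas: [3,-35,0,0,0,0,85,5,-80,0,0,0,0,85,5,-80,0,0,0,0,85,5,-80,0,0,0,0,85]

```text
time: 12.27
position: [0.6363, -0.2201, 0.3908]
tcp_rot: [1.827, 2.541, 0.006]
contact_force: [-0.4, 1.2, 0.6]
gripper_width: 0.998
```

```bash
python3 -c "
from h import *
st()
t=grab_frame('top'); s=grab_frame('scene')
a=cv2.resize(t[195:285,130:260],None,fx=3,fy=3,interpolation=2);b=cv2.resize(s[265:385,370:500],None,fx=3,fy=3,interpolation=2)
c=cv2.resize(s[155:285,220:350],None,fx=3,fy=3,interpolation=2)
o=np.zeros((360+270,780,3),np.uint8);o[:270,:390]=a;o[270:,:390]=b;o[:390,390:]=c
cv2.imwrite('pics/g4.png',o[:600+30][:630]);cv2.imwrite('pics/g4.png',cv2.resize(o,(742,600)))"
```

```text
t 12.27 pos [ 636.3 -220.1  390.8] zax [ 0.012 -0.004 -1.   ] jaw yaw 18.56 F [-0.4  1.2  0.6] w 0.998 j [-0.5   0.61  1.32  0.    1.2  -0.82]
```

View pics/g4.png

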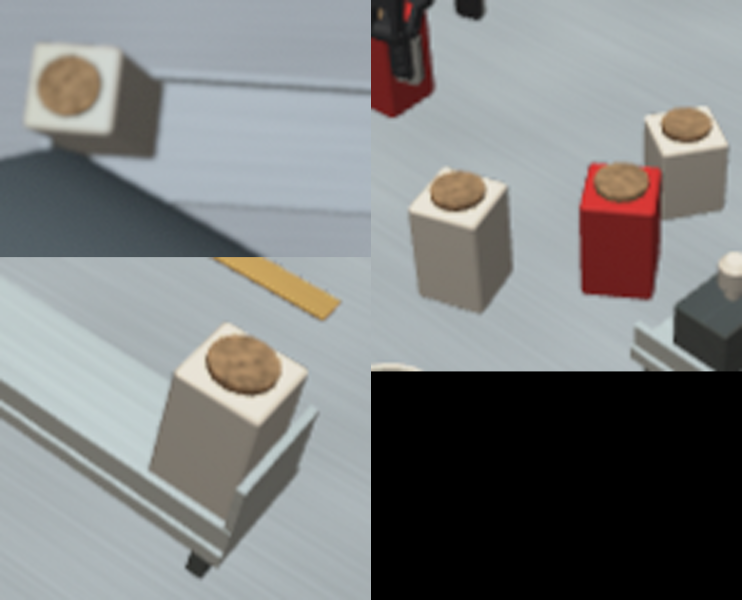

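Tall jar: upright in the corner, lid at about (154,225) in the top image, back face on the rail and side on the plate. Now the mid jar.

Request:
step_arm:
  deltas: [0,7,0,0.004,0.01,0.004,85,0,7,-30,0.004,0.01,0.004,85,0,7,-60,0.004,0.01,0.004,85,0,7,-70,0.004,0.01,0.004,85,0,7,-70,0.004,0.01,0.004,85]

```text
time: 12.78
position: [0.6353, -0.2069, 0.3174]
tcp_rot: [-1.816, -2.553, -0.001]
contact_force: [0.1, 0.9, -0.3]
gripper_width: 0.995
```

```bash
python3 -c "
from h import *
st()
l=back('top',(154.2,224.8),.163); q=[.5876,.1268,-.0534]
print('tall lid',l,'shelf',W([0,0,-q[2]],[l-[*q[:2],0]]))"
```

```text
t 12.78 pos [ 635.3 -206.9  317.4] zax [-0.007  0.006 -1.   ] jaw yaw 19.15 F [ 0.1  0.9 -0.3] w 0.995 j [-0.48  0.68  1.39  0.    1.08 -0.82]
tall lid [0.59936765 0.2604029  0.163     ] shelf [[0.00461987 0.13404055 0.163     ]]
```

Request:
step_arm:
  deltas: [1,-6,-5,-0.003,-0.004,0,85,1,-6,-35,-0.003,-0.004,0,85,1,-6,-65,-0.003,-0.004,0,85,1,-6,-85,-0.003,-0.004,0,85,1,-6,-92,-0.003,-0.004,0,85]

```text
time: 13.2
position: [0.6359, -0.2125, 0.2234]
tcp_rot: [-1.816, -2.555, -0.0]
contact_force: [-0.5, 2.0, -0.6]
gripper_width: 0.997
```

Request:
step_arm:
  deltas: [0,0,0,0,0,0,72,0,0,0,0,0,0,66,0,0,0,0,0,0,62,0,0,0,0,0,0,58,0,0,0,0,0,0,55]
  newtons: 40

```text
time: 13.62
position: [0.637, -0.2129, 0.2257]
tcp_rot: [-1.819, -2.559, -0.002]
contact_force: [0.7, -0.2, 4.3]
gripper_width: 0.699
```

```bash
python3 -c "
from h import *
st()"
```

```text
t 13.62 pos [ 637.  -212.9  225.7] zax [-0.001  0.002 -1.   ] jaw yaw 19.18 F [ 0.7 -0.2  4.3] w 0.699 j [-0.49  0.81  1.43  0.    0.91 -0.82]
```

Request:
step_arm:
  deltas: [0,0,5,0,0,0,55,0,0,25,0,0,0,55,0,0,60,0,0,0,55,0,0,100,0,0,0,55,0,0,135,0,0,0,55]

```text
time: 14.03
position: [0.6364, -0.2126, 0.362]
tcp_rot: [-1.818, -2.557, -0.001]
contact_force: [0.6, -0.4, -4.1]
gripper_width: 0.694
```

Request:
step_arm:
  deltas: [-3,25,25,0,0,-0.06,55,-7,60,35,0,0,-0.12,55,-12,100,35,0,0,-0.18,55,-16,140,35,0,0,-0.24,55,-20,175,35,0,0,-0.3,55]

```text
time: 14.45
position: [0.6149, -0.0355, 0.3973]
tcp_rot: [-2.182, -2.252, -0.001]
contact_force: [0.2, -0.2, -4.1]
gripper_width: 0.697
```

Request:
step_arm:
  deltas: [-4,40,0,0,0,-0.05,55,-9,80,0,0,0,-0.085,55,-13,120,0,0,0,-0.085,55,-18,155,0,0,0,-0.085,55,-20,180,0,0,0,-0.085,55]

```text
time: 14.87
position: [0.593, 0.1477, 0.397]
tcp_rot: [-2.272, -2.158, 0.001]
contact_force: [0.4, -0.1, -4.4]
gripper_width: 0.694
```

Request:
step_arm:
  deltas: [0,0,0,0,0,0,55,0,0,0,0,0,0,55]

```text
time: 15.03
position: [0.5916, 0.1496, 0.3967]
tcp_rot: [-2.267, -2.161, 0.004]
contact_force: [-0.2, -0.7, -4.4]
gripper_width: 0.699
```

```bash
python3 -c "
from h import *
st()"
```

```text
t 15.03 pos [591.6 149.6 396.7] zax [-0.009  0.005 -1.   ] jaw yaw -2.74 F [-0.2 -0.7 -4.4] w 0.699 j [0.06 0.52 1.48 0.01 1.15 0.11]
```

Request:
step_arm:
  deltas: [0,30,0,0,0,-0.004,55,0,41,-15,0,0,-0.004,55,0,41,-45,0,0,-0.004,55,0,41,-75,0,0,-0.004,55,0,41,-100,0,0,-0.004,55]

```text
time: 15.45
position: [0.5914, 0.1892, 0.2952]
tcp_rot: [-2.272, -2.155, 0.006]
contact_force: [-0.3, 0.1, -3.7]
gripper_width: 0.696
```

Request:
step_arm:
  deltas: [0,0,0,0,0,0,55,0,0,0,0,0,0,55,0,0,0,0,0,0,55]

```text
time: 15.7
position: [0.5923, 0.1882, 0.2963]
tcp_rot: [-2.274, -2.155, 0.004]
contact_force: [0.0, -0.8, -2.7]
gripper_width: 0.699
```

```bash
python3 -c "
from h import *
st()"
```

```text
t 15.70 pos [592.3 188.2 296.3] zax [-0.008  0.004 -1.   ] jaw yaw -3.09 F [ 0.  -0.8 -2.7] w 0.699 j [0.13 0.66 1.53 0.01 0.96 0.18]
```

Request:
step_arm:
  deltas: [0,0,-10,-0.002,-0.007,0,55,0,0,-20,-0.002,-0.007,0,55,0,0,-26,-0.002,-0.007,0,55,0,0,-26,-0.002,-0.007,0,55]

```text
time: 16.03
position: [0.592, 0.1879, 0.2698]
tcp_rot: [-2.278, -2.158, 0.0]
contact_force: [-0.1, 0.7, -3.7]
gripper_width: 0.701
```

Request:
step_arm:
  deltas: [0,0,-1,0,0,0,55,0,0,-2,0,0,0,55,0,0,-3,0,0,0,55,0,0,-3,0,0,0,55]

```text
time: 16.37
position: [0.5921, 0.188, 0.2669]
tcp_rot: [-2.279, -2.158, 0.0]
contact_force: [0.2, -0.6, -4.3]
gripper_width: 0.699
```

```bash
python3 -c "
from h import *
st()"
```

```text
t 16.37 pos [592.1 188.  266.9] zax [-0.002  0.002 -1.   ] jaw yaw -3.11 F [ 0.2 -0.6 -4.3] w 0.699 j [0.13 0.7  1.55 0.   0.89 0.18]
```

Lower 1 mm, then slide toward the rail and the tall jar.

Request:
step_arm:
  deltas: [0,0,-1,0,0,0,55,0,0,-1.5,0,0,0,55]

```text
time: 16.53
position: [0.5922, 0.1881, 0.2657]
tcp_rot: [-2.279, -2.159, -0.001]
contact_force: [-0.7, 0.6, -0.2]
gripper_width: 0.7
```

Request:
step_arm:
  deltas: [2,1,0,0,0,0,55,4,3,0,0,0,0,55,5,5,0,0,0,0,55,6,6,0,0,0,0,55,6,6,0,0,0,0,55]

```text
time: 16.95
position: [0.5984, 0.1944, 0.2657]
tcp_rot: [-2.278, -2.159, -0.001]
contact_force: [0.3, 0.0, -2.6]
gripper_width: 0.699
```

Request:
step_arm:
  deltas: [1,0,0,0,0,0,55,2,0,0,0,0,0,55,3,0,0,0,0,0,55]

```text
time: 17.2
position: [0.6008, 0.1945, 0.2656]
tcp_rot: [-2.277, -2.158, 0.002]
contact_force: [-5.1, 0.8, 0.8]
gripper_width: 0.697
```

```bash
python3 -c "
from h import *
st()"
```

```text
t 17.20 pos [600.8 194.5 265.6] zax [-0.004  0.002 -1.   ] jaw yaw -3.07 F [-5.1  0.8  0.8] w 0.697 j [0.14 0.71 1.52 0.   0.91 0.19]
```

Request:
step_arm:
  deltas: [0,1,0,0,0,0,55,0,2,0,0,0,0,55,0,3,0,0,0,0,55,0,4,0,0,0,0,55]

```text
time: 17.53
position: [0.6009, 0.1983, 0.2657]
tcp_rot: [-2.277, -2.158, 0.002]
contact_force: [-1.5, -3.5, 1.8]
gripper_width: 0.698
```

Request:
step_arm:
  deltas: [0.5,1,0,0,0,0,55,0.5,2,0,0,0,0,55]

```text
time: 17.7
position: [0.6012, 0.2001, 0.2657]
tcp_rot: [-2.277, -2.158, 0.004]
contact_force: [-1.5, -4.7, 4.1]
gripper_width: 0.702
```

```bash
python3 -c "
from h import *
st()"
```

```text
t 17.70 pos [601.2 200.1 265.7] zax [-0.005  0.001 -1.   ] jaw yaw -3.06 F [-1.5 -4.7  4.1] w 0.702 j [0.14 0.71 1.52 0.   0.92 0.2 ]
```

Request:
step_arm:
  deltas: [0,1,0,0,0,0,55,0,1.5,0,0,0,0,55,0,1.5,0,0,0,0,55]

```text
time: 17.95
position: [0.6012, 0.2018, 0.2657]
tcp_rot: [-2.277, -2.158, 0.004]
contact_force: [-0.9, -2.4, -1.7]
gripper_width: 0.7
```

Request:
step_arm:
  deltas: [0,1,0,0,0,0,55,0,1.5,0,0,0,0,55,0,1.5,0,0,0,0,55]

```text
time: 18.2
position: [0.6012, 0.2033, 0.2657]
tcp_rot: [-2.276, -2.159, 0.004]
contact_force: [-1.9, -2.4, -1.0]
gripper_width: 0.693
```

Request:
step_arm:
  deltas: [0,1,0,0,0,0,55,0,1.5,0,0,0,0,55,0,1.5,0,0,0,0,55]

```text
time: 18.45
position: [0.6013, 0.2038, 0.2658]
tcp_rot: [-2.276, -2.162, 0.007]
contact_force: [-1.1, -6.9, -0.3]
gripper_width: 0.698
```

```bash
python3 -c "
from h import *
st()"
```

```text
t 18.45 pos [601.3 203.8 265.8] zax [-0.005 -0.002 -1.   ] jaw yaw -2.95 F [-1.1 -6.9 -0.3] w 0.698 j [ 0.15  0.71  1.51 -0.    0.92  0.2 ]
```

Request:
step_arm:
  deltas: [0,0.5,0,0,0,0,55,0,1,0,0,0,0,55,0,1,0,0,0,0,55]

```text
time: 18.7
position: [0.6014, 0.2041, 0.2658]
tcp_rot: [-2.276, -2.164, 0.01]
contact_force: [-1.1, -6.0, 0.2]
gripper_width: 0.702
```

Request:
step_arm:
  deltas: [0,0,0,0,0,0,64,0,0,0,0,0,0,70,0,0,0,0,0,0,76,0,0,0,0,0,0,82,0,0,0,0,0,0,85]

```text
time: 19.12
position: [0.6016, 0.2046, 0.2661]
tcp_rot: [-2.276, -2.164, 0.007]
contact_force: [-0.4, -0.0, 1.0]
gripper_width: 0.996
```

Request:
step_arm:
  deltas: [0,0,5,0,0,0,85,0,0,20,0,0,0,85,0,0,45,0,0,0,85,0,0,75,0,0,0,85,0,0,105,0,0,0,85]

```text
time: 19.53
position: [0.6014, 0.2047, 0.3721]
tcp_rot: [-2.276, -2.164, 0.009]
contact_force: [0.6, 0.1, 0.3]
gripper_width: 0.991
```

```bash
python3 -c "
from h import *
st()"
```

```text
t 19.53 pos [601.4 204.7 372.1] zax [-0.005 -0.003 -1.   ] jaw yaw -2.89 F [0.6 0.1 0.3] w 0.991 j [ 0.15  0.58  1.44 -0.    1.13  0.2 ]
```

Request:
step_arm:
  deltas: [-17,-35,0,0,0,-0.08,85,-34,-70,0,0,0,-0.16,85,-51,-106,0,0,0,-0.24,85,-68,-142,0,0,0,-0.32,85,-85,-178,0,0,0,-0.4,85]

```text
time: 19.95
position: [0.5154, 0.0257, 0.3728]
tcp_rot: [-2.662, -1.664, 0.006]
contact_force: [0.6, -1.2, 0.5]
gripper_width: 0.994
```

Request:
step_arm:
  deltas: [-17,-36,0,0,0,-0.08,85,-34,-72,0,0,0,-0.145,85,-51,-108,0,0,0,-0.145,85,-68,-144,0,0,0,-0.145,85,-82,-172,0,0,0,-0.145,85]

```text
time: 20.37
position: [0.4323, -0.1484, 0.3735]
tcp_rot: [-2.778, -1.467, 0.005]
contact_force: [0.1, -0.1, 0.4]
gripper_width: 0.995
```

Request:
step_arm:
  deltas: [0,0,0,0,0,0,85,0,0,0,0,0,0,85,0,0,0,0,0,0,85]

```text
time: 20.62
position: [0.4325, -0.1482, 0.3738]
tcp_rot: [-2.779, -1.465, 0.003]
contact_force: [0.3, -0.2, 0.5]
gripper_width: 0.993
```

```bash
python3 -c "
from h import *
st()"
```

```text
t 20.62 pos [ 432.5 -148.2  373.8] zax [-0.002 -0.001 -1.   ] jaw yaw -34.39 F [ 0.3 -0.2  0.5] w 0.993 j [-0.57  0.35  1.87 -0.    0.92  0.03]
```

Request:
step_arm:
  deltas: [-3,-4,-20,0,0,0.005,85,-3,-4,-50,0,0,0.005,85,-3,-4,-80,0,0,0.005,85,-3,-4,-100,0,0,0.005,85,-3,-4,-110,0,0,0.005,85]

```text
time: 21.03
position: [0.4296, -0.1502, 0.2616]
tcp_rot: [-2.77, -1.474, 0.006]
contact_force: [0.5, 0.1, 0.1]
gripper_width: 0.993
```

Request:
step_arm:
  deltas: [0,0,-10,0,0,0,85,0,0,-30,0,0,0,85,0,0,-50,0,0,0,85,0,0,-56,0,0,0,85,0,0,-56,0,0,0,85]

```text
time: 21.45
position: [0.4299, -0.1487, 0.2044]
tcp_rot: [-2.766, -1.476, 0.008]
contact_force: [0.6, 0.2, 0.4]
gripper_width: 0.996
```

Request:
step_arm:
  deltas: [0,0,0,0,0,0,85]

```text
time: 21.53
position: [0.4305, -0.148, 0.2046]
tcp_rot: [-2.765, -1.478, 0.008]
contact_force: [-0.5, -0.5, 0.3]
gripper_width: 1.0
```

```bash
python3 -c "
from h import *
st()"
```

```text
t 21.53 pos [ 430.5 -148.   204.6] zax [-0.008  0.003 -1.   ] jaw yaw -33.73 F [-0.5 -0.5  0.3] w 1.000 j [-0.58  0.68  2.   -0.    0.47  0.01]
```

Request:
step_arm:
  deltas: [-1,-4,3,-0.003,-0.008,0,85,-1,-4,3,-0.003,-0.008,0,85,-1,-4,3,-0.003,-0.008,0,85]

```text
time: 21.78
position: [0.4298, -0.1523, 0.2087]
tcp_rot: [2.769, 1.48, 0.003]
contact_force: [-0.6, -0.4, 0.3]
gripper_width: 0.996
```

Request:
step_arm:
  deltas: [0,0,0,0,0,0,72,0,0,0,0,0,0,66,0,0,0,0,0,0,62,0,0,0,0,0,0,58,0,0,0,0,0,0,55]
  newtons: 40

```text
time: 22.2
position: [0.4303, -0.1527, 0.2093]
tcp_rot: [2.767, 1.48, 0.005]
contact_force: [0.7, -0.1, 4.8]
gripper_width: 0.698
```

```bash
python3 -c "
from h import *
st()"
```

```text
t 22.20 pos [ 430.3 -152.7  209.3] zax [ 0.005 -0.002 -1.   ] jaw yaw -33.73 F [ 0.7 -0.1  4.8] w 0.698 j [-0.59  0.67  2.    0.    0.46  0.  ]
```

Request:
step_arm:
  deltas: [0,0,5,0,0,0,55,0,0,25,0,0,0,55,0,0,60,0,0,0,55,0,0,100,0,0,0,55,0,0,135,0,0,0,55]

```text
time: 22.62
position: [0.4295, -0.1523, 0.3456]
tcp_rot: [2.769, 1.48, 0.003]
contact_force: [0.8, -0.8, -4.3]
gripper_width: 0.697
```

Request:
step_arm:
  deltas: [12,22,25,0,0,0.08,55,30,54,30,0,0,0.16,55,49,88,30,0,0,0.24,55,67,121,30,0,0,0.32,55,85,154,30,0,0,0.4,55]

```text
time: 23.03
position: [0.5142, 0.0034, 0.3756]
tcp_rot: [2.418, 2.006, 0.002]
contact_force: [-0.1, -0.7, -3.7]
gripper_width: 0.696
```

Request:
step_arm:
  deltas: [18,33,0,0,0,0.08,55,37,66,0,0,0,0.136,55,55,99,0,0,0,0.136,55,70,127,0,0,0,0.136,55,73,132,0,0,0,0.136,55]

```text
time: 23.45
position: [0.5883, 0.1398, 0.375]
tcp_rot: [-2.271, -2.169, -0.006]
contact_force: [1.0, -0.7, -3.8]
gripper_width: 0.696
```

Request:
step_arm:
  deltas: [0,0,0,0,0,0,55,0,0,0,0,0,0,55,0,0,0,0,0,0,55]

```text
time: 23.7
position: [0.5874, 0.139, 0.3742]
tcp_rot: [-2.27, -2.168, -0.001]
contact_force: [0.1, -0.3, -3.2]
gripper_width: 0.699
```

```bash
python3 -c "
from h import *
st()"
```

```text
t 23.70 pos [587.4 139.  374.2] zax [-0.001  0.003 -1.   ] jaw yaw -2.65 F [ 0.1 -0.3 -3.2] w 0.699 j [0.05 0.53 1.52 0.   1.09 0.09]
```

Request:
step_arm:
  deltas: [3,-5,-10,0,0,-0.006,55,3,-5,-40,0,0,-0.006,55,3,-5,-70,0,0,-0.006,55,3,-5,-95,0,0,-0.006,55,3,-5,-110,0,0,-0.006,55]

```text
time: 24.12
position: [0.5889, 0.1319, 0.2608]
tcp_rot: [-2.277, -2.155, 0.006]
contact_force: [-0.7, -0.3, -2.8]
gripper_width: 0.7
```

Request:
step_arm:
  deltas: [0,0,0,0,0,0,55,0,0,0,0,0,0,55,0,0,0,0,0,0,55]

```text
time: 24.37
position: [0.5892, 0.1308, 0.2612]
tcp_rot: [-2.279, -2.154, 0.006]
contact_force: [0.1, -0.1, -2.4]
gripper_width: 0.694
```

```bash
python3 -c "
from h import *
st()"
```

```text
t 24.37 pos [589.2 130.8 261.2] zax [-0.006  0.002 -1.   ] jaw yaw -3.23 F [ 0.1 -0.1 -2.4] w 0.694 j [0.03 0.69 1.6  0.   0.86 0.09]
```

Request:
step_arm:
  deltas: [0,0,-4,-0.001,-0.006,0,55,0,0,-8,-0.001,-0.011,0,55,0,0,-9,-0.001,-0.011,0,55,0,0,-9,-0.001,-0.011,0,55]

```text
time: 24.7
position: [0.5891, 0.1308, 0.2524]
tcp_rot: [2.281, 2.156, 0.006]
contact_force: [-0.2, 0.1, -3.9]
gripper_width: 0.699
```

Request:
step_arm:
  deltas: [0,0,-1,0,0,0,55,0,0,-2,0,0,0,55,0,0,-2.5,0,0,0,55]

```text
time: 24.95
position: [0.5891, 0.1309, 0.25]
tcp_rot: [2.281, 2.156, 0.007]
contact_force: [-0.4, -0.1, -3.6]
gripper_width: 0.693
```

```bash
python3 -c "
from h import *
st()"
```

```text
t 24.95 pos [589.1 130.9 250. ] zax [ 0.005  0.001 -1.   ] jaw yaw -3.21 F [-0.4 -0.1 -3.6] w 0.693 j [0.03 0.7  1.61 0.   0.82 0.09]
```

Request:
step_arm:
  deltas: [0,0,-0.5,0,0,0,55,0,0,-1,0,0,0,55]

```text
time: 25.12
position: [0.5891, 0.1311, 0.2494]
tcp_rot: [2.281, 2.157, 0.006]
contact_force: [-1.6, 0.5, 3.1]
gripper_width: 0.699
```

Request:
step_arm:
  deltas: [2,2,0,0,0,0,55,4,4,0,0,0,0,55,5,6,0,0,0,0,55,6,7,0,0,0,0,55,6,8,0,0,0,0,55]

```text
time: 25.53
position: [0.5954, 0.1391, 0.2494]
tcp_rot: [2.28, 2.157, 0.006]
contact_force: [0.1, -1.4, -2.3]
gripper_width: 0.699
```

Request:
step_arm:
  deltas: [1,0,0,0,0,0,55,2,0,0,0,0,0,55,3,0,0,0,0,0,55]

```text
time: 25.78
position: [0.5978, 0.1393, 0.2493]
tcp_rot: [2.281, 2.158, 0.004]
contact_force: [-3.0, 1.1, -0.3]
gripper_width: 0.698
```

```bash
python3 -c "
from h import *
st()"
```

```text
t 25.78 pos [597.8 139.3 249.3] zax [ 0.003  0.001 -1.   ] jaw yaw -3.19 F [-3.   1.1 -0.3] w 0.698 j [0.05 0.72 1.58 0.   0.84 0.1 ]
```

Request:
step_arm:
  deltas: [0.5,0,0,0,0,0,55,1,0,0,0,0,0,55,1,0,0,0,0,0,55]

```text
time: 26.03
position: [0.5983, 0.1393, 0.2493]
tcp_rot: [2.282, 2.159, 0.002]
contact_force: [-4.1, -0.7, 1.1]
gripper_width: 0.701
```

Request:
step_arm:
  deltas: [0,1,0,0,0,0,55,0,2,0,0,0,0,55,0,3,0,0,0,0,55,0,3.5,0,0,0,0,55]

```text
time: 26.37
position: [0.5983, 0.1422, 0.2493]
tcp_rot: [2.281, 2.158, 0.0]
contact_force: [-3.1, -6.8, 1.4]
gripper_width: 0.696
```

Request:
step_arm:
  deltas: [0,1,0,0,0,0,55,0,1.5,0,0,0,0,55,0,1.5,0,0,0,0,55]

```text
time: 26.62
position: [0.5984, 0.1427, 0.2494]
tcp_rot: [2.28, 2.158, -0.003]
contact_force: [-3.5, -5.9, 1.4]
gripper_width: 0.695
```

```bash
python3 -c "
from h import *
st()"
```

```text
t 26.62 pos [598.4 142.7 249.4] zax [ 0.001 -0.003 -1.   ] jaw yaw -3.15 F [-3.5 -5.9  1.4] w 0.695 j [ 0.05  0.72  1.58 -0.    0.85  0.11]
```

Request:
step_arm:
  deltas: [0,1,0,0,0,0,55,0,2,0,0,0,0,55,0,2,0,0,0,0,55]

```text
time: 26.87
position: [0.5985, 0.1435, 0.2494]
tcp_rot: [2.278, 2.157, -0.006]
contact_force: [-2.7, -7.8, 0.9]
gripper_width: 0.694
```

```bash
python3 -c "
from h import *
st()
t=grab_frame('top')
cv2.imwrite('pics/g5.png',cv2.resize(t[195:285,135:325],None,fx=4.2,fy=4.2,interpolation=2))"
```

```text
t 26.87 pos [598.5 143.5 249.4] zax [ 0.    -0.006 -1.   ] jaw yaw -3.12 F [-2.7 -7.8  0.9] w 0.694 j [ 0.06  0.72  1.57 -0.01  0.85  0.11]
```

Request:
step_arm:
  deltas: [-0.5,-1,0,0.004,-0.002,0,55,-1,-1.5,0,0.007,-0.004,0,55,-1,-1.5,0,0.007,-0.004,0,55]

```text
time: 27.17
position: [0.5976, 0.142, 0.2494]
tcp_rot: [2.28, 2.158, 0.007]
contact_force: [-1.9, -2.1, -0.8]
gripper_width: 0.694
```

Request:
step_arm:
  deltas: [0,0,0,0,0,0,64,0,0,0,0,0,0,70,0,0,0,0,0,0,76,0,0,0,0,0,0,82,0,0,0,0,0,0,85]

```text
time: 27.58
position: [0.598, 0.1422, 0.2497]
tcp_rot: [2.279, 2.158, 0.009]
contact_force: [-0.9, -1.0, -0.3]
gripper_width: 0.993
```

Request:
step_arm:
  deltas: [0,0,5,0,0,0,85,0,0,20,0,0,0,85,0,0,45,0,0,0,85,0,0,75,0,0,0,85,0,0,105,0,0,0,85]

```text
time: 28.0
position: [0.5978, 0.1422, 0.3556]
tcp_rot: [2.28, 2.158, 0.008]
contact_force: [-0.1, -0.2, -1.4]
gripper_width: 0.994
```

Request:
step_arm:
  deltas: [-3,-30,0,0,0,0,70,-6,-65,0,0,0,0,60,-10,-100,0,0,0,0,60,-13,-125,0,0,0,0,60,-13,-125,0,0,0,0,60]

```text
time: 28.42
position: [0.5847, 0.0131, 0.3563]
tcp_rot: [2.283, 2.152, 0.007]
contact_force: [-0.1, -0.5, -0.4]
gripper_width: 0.704
```

Request:
step_arm:
  deltas: [0,0,0,0,0,0,60,0,0,0,0,0,0,60]

```text
time: 28.58
position: [0.5848, 0.0128, 0.3567]
tcp_rot: [2.284, 2.15, 0.008]
contact_force: [0.0, -0.6, 0.2]
gripper_width: 0.7
```

```bash
python3 -c "
from h import *
st()
t=grab_frame('top'); s=grab_frame('scene')
a=cv2.resize(t[195:285,130:320],None,fx=3,fy=3,interpolation=2)
b=cv2.resize(s[230:385,300:500],None,fx=3,fy=3,interpolation=2)[:465]
o=np.zeros((270+465,600,3),np.uint8);o[:270,:570]=a;o[270:,:600]=b
cv2.imwrite('pics/g6.png',cv2.resize(o,None,fx=.816,fy=.816,interpolation=cv2.INTER_AREA))"
```

```text
t 28.58 pos [584.8  12.8 356.7] zax [ 0.007  0.    -1.   ] jaw yaw -3.44 F [ 0.  -0.6  0.2] w 0.700 j [-0.17  0.53  1.59  0.    1.02 -0.11]
```

View pics/g6.png

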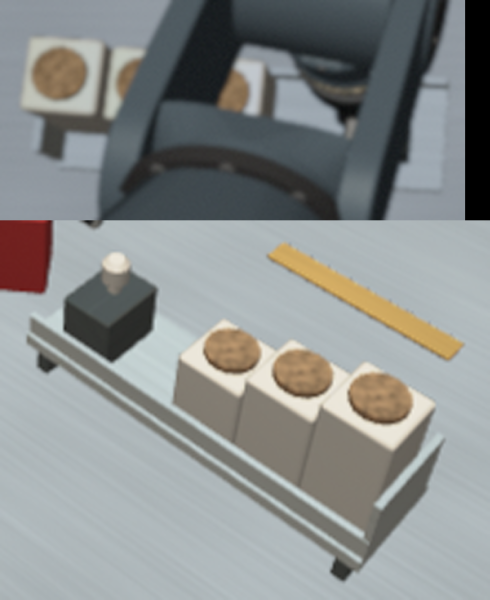

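The row looks tight, squared and upright, with its backs on the rail and the heights descending from the plate. The knob is at scene crop (116,262). Now I'll lower onto the knob.

Request:
step_arm:
  deltas: [0,3,-15,0,0.006,0.006,60,0,3,-35,0,0.006,0.006,60,0,3,-55,0,0.006,0.006,60,0,3,-70,0,0.006,0.006,60,0,3,-84,0,0.006,0.006,60]

```text
time: 29.1
position: [0.5846, 0.0185, 0.2713]
tcp_rot: [-2.276, -2.164, -0.001]
contact_force: [-0.0, -0.4, 0.5]
gripper_width: 0.705
```

Request:
step_arm:
  deltas: [0,0,0,0,0,0,60,0,0,0,0,0,0,60]

```text
time: 29.27
position: [0.5844, 0.0198, 0.2705]
tcp_rot: [-2.273, -2.165, 0.001]
contact_force: [1.4, -0.9, -0.3]
gripper_width: 0.702
```

```bash
python3 -c "
from h import *
st()"
```

```text
t 29.27 pos [584.4  19.8 270.5] zax [-0.003  0.001 -1.   ] jaw yaw -2.78 F [ 1.4 -0.9 -0.3] w 0.702 j [-0.16  0.66  1.65  0.    0.84 -0.11]
```

Request:
step_arm:
  deltas: [0,-4,1,0,0,0,60,0,-4,1,0,0,0,60,0,-4,1,0,0,0,60]

```text
time: 29.52
position: [0.5848, 0.0158, 0.2727]
tcp_rot: [-2.274, -2.167, -0.001]
contact_force: [-0.5, 0.2, -0.2]
gripper_width: 0.701
```

Request:
step_arm:
  deltas: [0,0,0,0,0,0,45,0,0,0,0,0,0,34,0,0,0,0,0,0,28,0,0,0,0,0,0,22,0,0,0,0,0,0,20]
  newtons: 20

```text
time: 29.93
position: [0.5842, 0.0158, 0.2732]
tcp_rot: [-2.273, -2.166, 0.001]
contact_force: [-3.0, 0.0, 5.5]
gripper_width: 0.276
```

Request:
step_arm:
  deltas: [0,0,0,0,0,0,20,0,0,0,0,0,0,20,0,0,0,0,0,0,20]

```text
time: 30.18
position: [0.5842, 0.0158, 0.2732]
tcp_rot: [-2.273, -2.166, 0.001]
contact_force: [0.1, -0.1, 2.4]
gripper_width: 0.27
```

```bash
python3 -c "
from h import *
st()"
```

```text
t 30.18 pos [584.2  15.8 273.2] zax [-0.002  0.001 -1.   ] jaw yaw -2.76 F [ 0.1 -0.1  2.4] w 0.270 j [-0.16  0.65  1.64  0.    0.85 -0.12]
```

Request:
step_arm:
  deltas: [0,6,0,0,0,0,20,1,13,0,0,0,0,20,1,20,0,0,0,0,20,1.5,27,0,0,0,0,20,2,33,0,0,0,0,20]

```text
time: 30.6
position: [0.5858, 0.0499, 0.2732]
tcp_rot: [-2.271, -2.166, 0.003]
contact_force: [-2.9, -1.5, 4.6]
gripper_width: 0.269
```

Request:
step_arm:
  deltas: [0,6,0,0,0,0,20,1,12,0,0,0,0,20,1,18,0,0,0,0,20,1.5,24,0,0,0,0,20,1.5,28,0,0,0,0,20]

```text
time: 31.02
position: [0.587, 0.0788, 0.2732]
tcp_rot: [-2.27, -2.166, 0.004]
contact_force: [-3.1, -2.3, 3.2]
gripper_width: 0.268
```

Request:
step_arm:
  deltas: [0,1,0,0,0,0,20,0,2,0,0,0,0,20,0,3,0,0,0,0,20]

```text
time: 31.27
position: [0.5871, 0.0819, 0.2732]
tcp_rot: [-2.27, -2.166, 0.004]
contact_force: [-2.9, -1.8, 3.1]
gripper_width: 0.272
```

```bash
python3 -c "
from h import *
st()"
```

```text
t 31.27 pos [587.1  81.9 273.2] zax [-0.004  0.001 -1.   ] jaw yaw -2.70 F [-2.9 -1.8  3.1] w 0.272 j [-0.05  0.66  1.62  0.    0.86 -0.  ]
```

Request:
step_arm:
  deltas: [0,1,0,0,0,0,20,0,2,0,0,0,0,20,0,2,0,0,0,0,20]

```text
time: 31.52
position: [0.5872, 0.0838, 0.2732]
tcp_rot: [-2.271, -2.165, 0.003]
contact_force: [-2.4, 0.6, 2.3]
gripper_width: 0.27
```

Request:
step_arm:
  deltas: [0,1,0,0,0,0,20,0,2,0,0,0,0,20,0,2,0,0,0,0,20]

```text
time: 31.77
position: [0.5872, 0.0859, 0.2732]
tcp_rot: [-2.271, -2.166, 0.003]
contact_force: [-2.3, -0.7, 3.4]
gripper_width: 0.272
```

```bash
python3 -c "
from h import *
st()"
```

```text
t 31.77 pos [587.2  85.9 273.2] zax [-0.004  0.001 -1.   ] jaw yaw -2.71 F [-2.3 -0.7  3.4] w 0.272 j [-0.04  0.66  1.62  0.    0.86  0.  ]
```

Request:
step_arm:
  deltas: [0,1,0,0,0,0,20,0,1.5,0,0,0,0,20,0,1.5,0,0,0,0,20]

```text
time: 32.02
position: [0.5872, 0.0866, 0.2732]
tcp_rot: [-2.271, -2.167, 0.005]
contact_force: [-2.9, -5.1, 3.0]
gripper_width: 0.271
```

Request:
step_arm:
  deltas: [0,1,0,0,0,0,20,0,1.5,0,0,0,0,20,0,1.5,0,0,0,0,20]

```text
time: 32.27
position: [0.5873, 0.087, 0.2732]
tcp_rot: [-2.271, -2.169, 0.009]
contact_force: [-2.9, -6.1, 3.2]
gripper_width: 0.271
```

```bash
python3 -c "
from h import *
st()"
```

```text
t 32.27 pos [587.3  87.  273.2] zax [-0.005 -0.003 -1.   ] jaw yaw -2.64 F [-2.9 -6.1  3.2] w 0.271 j [-0.04  0.66  1.62 -0.    0.87  0.01]
```

The stop met the row at about 70.5 mm of travel, as expected. I'll squeeze a little firmer to close any residual gaps.

Request:
step_arm:
  deltas: [0,1,0,0,0,0,20,0,2,0,0,0,0,20,0,3,0,0,0,0,20,0,3,0,0,0,0,20]

```text
time: 32.6
position: [0.5874, 0.088, 0.2732]
tcp_rot: [2.269, 2.17, -0.015]
contact_force: [-2.4, -11.0, 4.0]
gripper_width: 0.275
```

Request:
step_arm:
  deltas: [0,1,0,0,0,0,20,0,2,0,0,0,0,20,0,3,0,0,0,0,20,0,3,0,0,0,0,20]

```text
time: 32.93
position: [0.5875, 0.0889, 0.2732]
tcp_rot: [2.264, 2.169, -0.021]
contact_force: [-3.3, -12.3, 3.2]
gripper_width: 0.27
```

```bash
python3 -c "
from h import *
st()"
```

```text
t 32.93 pos [587.5  88.9 273.2] zax [-0.006 -0.013 -1.   ] jaw yaw -2.46 F [ -3.3 -12.3   3.2] w 0.270 j [-0.03  0.66  1.62 -0.02  0.87  0.02]
```

Request:
step_arm:
  deltas: [0,0,0,0,0,0,30,0,0,0,0,0,0,36,0,0,0,0,0,0,45,0,0,0,0,0,0,55,0,0,0,0,0,0,60]

```text
time: 33.35
position: [0.5876, 0.0894, 0.2731]
tcp_rot: [2.264, 2.17, -0.02]
contact_force: [-0.4, -0.2, -0.1]
gripper_width: 0.707
```

Request:
step_arm:
  deltas: [0,0,5,0,0,0,60,0,0,25,0,0,0,60,0,0,50,0,0,0,60,0,0,80,0,0,0,60,0,0,110,0,0,0,60]

```text
time: 33.77
position: [0.5874, 0.0897, 0.3841]
tcp_rot: [2.264, 2.171, -0.021]
contact_force: [0.3, -0.6, 0.1]
gripper_width: 0.702
```

Request:
step_arm:
  deltas: [-10,-38,0,0,0,0,60,-20,-76,0,0,0,0,60,-30,-112,0,0,0,0,60,-40,-150,0,0,0,0,60,-50,-188,0,0,0,0,60]

```text
time: 34.18
position: [0.5367, -0.0993, 0.3848]
tcp_rot: [2.262, 2.171, -0.019]
contact_force: [1.1, -0.2, 0.7]
gripper_width: 0.702
```

Request:
step_arm:
  deltas: [-10,-38,0,0,0,0,60,-20,-76,0,0,0,0,60,-30,-112,0,0,0,0,60,-40,-150,0,0,0,0,60,-50,-188,0,0,0,0,60]

```text
time: 34.6
position: [0.4861, -0.2887, 0.3853]
tcp_rot: [2.262, 2.171, -0.019]
contact_force: [1.2, -1.0, -0.3]
gripper_width: 0.706
```

Request:
step_arm:
  deltas: [0,0,0,0,0,0,60,0,0,0,0,0,0,60,0,0,0,0,0,0,60]

```text
time: 34.85
position: [0.4859, -0.2884, 0.3854]
tcp_rot: [2.263, 2.171, -0.018]
contact_force: [-0.1, 0.2, 0.9]
gripper_width: 0.705
```

```bash
python3 -c "
from h import *
st()
t=grab_frame('top'); s=grab_frame('scene')
a=cv2.resize(t[195:285,130:330],None,fx=3,fy=3,interpolation=2)
b=cv2.resize(s[230:385,300:500],None,fx=3,fy=3,interpolation=2)
o=np.vstack([a,b]); cv2.imwrite('pics/g7.png',cv2.resize(o,None,fx=.816,fy=.816,interpolation=cv2.INTER_AREA))
o=np.hstack([t,s]);cv2.imwrite('pics/g8.png',cv2.resize(o,(800,300),interpolation=cv2.INTER_AREA))"
```

```text
t 34.85 pos [ 485.9 -288.4  385.4] zax [-0.004 -0.012 -1.   ] jaw yaw -2.39 F [-0.1  0.2  0.9] w 0.705 j [-0.73  0.47  1.61 -0.01  1.06 -0.68]
```

View pics/g7.png

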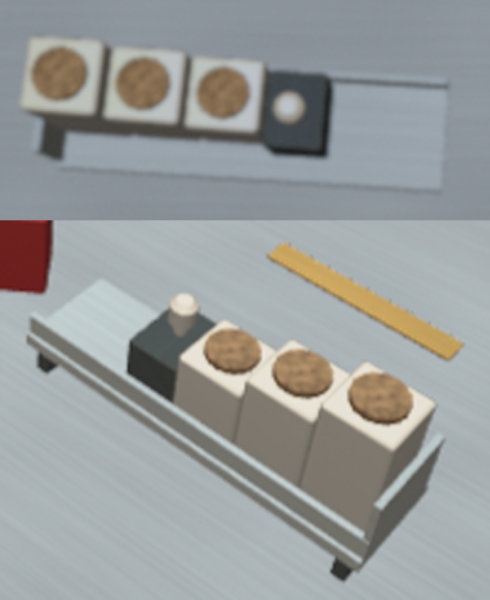

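View pics/g8.png

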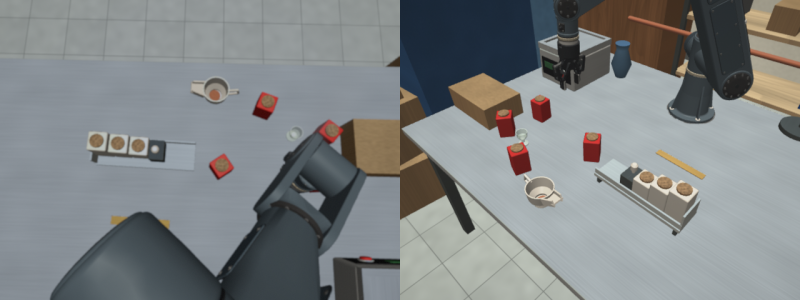

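The row is tight, square and upright with its backs on the rail, and the stop is up against the low jar. The bystanders look unmoved and the arm is clear.

```bash
python3 -c "
from rig import workorder
print(workorder.close_job())"
```

```text
the job is handed in; nothing more can be done
None
```

The three white canisters are on the shelf as one row, with the tallest against the end plate, then the middle one, then the lowest. The sliding stop is pushed up against the lowest. I handed the job in at about 35 s of the 72 s allowed; it reported no verdict.

- **Placing:** I slid each canister back to the rail and then along to the plate or its neighbour until the force rose. Pushes read at most about 9 N at the tool.
- **Stop:** I gripped the knob at 20 N. The stop met the row after about 70.5 mm of travel, against the 70.7 mm I expected. I then pressed it to about 12 N and released it.
- **Last pictures:** Both views show the row upright and squared, with its backs on the rail and no visible gaps. The sauce boat and eye bath look unmoved. The ruler looks unmoved in the scene view; the arm covers part of it in the top view. The gripper is clear of everything.
- **Disagreement:** With the tall canister seated, the top camera put it about 4 mm further forward than the arm's own reading. I took this as camera or reading error and relied on contact force instead. I did not measure the final gaps numerically.

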